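# Isolate the dust extractor and hold its filter plate up over the light panel

## Robot

A 6-joint arm with a two-finger parallel gripper is mounted at the origin on the work surface. World frame = base frame: x ahead of the robot, y to its left, z up, the work surface at z = 0. Lengths are in mm, angles in rad, forces in N, time in s.
With the tool pointing down it reaches from about 350 to 875 mm from the base axis. Payload 4.2 kg.
Tool frame: the origin (TCP) lies midway between the tips of the shut fingers; the grasp point (between the pads) lies 19 mm behind it; z points along the fingers, y is the line along which they close (so a half turn about z gives the same grasp; the last joint's range is limited). The gripper opens to 85 mm and grips with 20 to 120 N. Pads are 22 mm wide; open, the fingers measure 114 mm over their backs; the gripper's body (76 mm by 85 mm) begins 54 mm behind the grasp point. The pads swing forward as they close: fully open they stand 13 mm farther back than shut.
Start: joints at [-0.943, 0.385, 0.008, 0, -1.194, -0.259], TCP at [225.324, -582.948, 231.312] pointing down, gripper open.
Joint ranges: [-3.14, 3.14], [-1.21, 2.06], [-1.07, 1.41], [-3.16, 2.05], [-2.99, -0.16], [-3.1, 3.1]. Speed limits (rad/s): [2.79, 2.79, 3.14, 3.14, 3.14, 3.14].

## Interface

Orientations are given as a unit quaternion [x, y, z, w].
In Python, from bench import arm gives the robot as it stands. The module is installed in compiled form; this text tells all that it offers.
- The arm moves only by the shell command python3 -m handwheel 'ROWS' [OPENING]. ROWS is JSON, a list of rows, each an object of numbers: "x", "y", "z": the shift along the world's x, y, z each as a share of 20 cm, from -1 to 1; "ax", "ay", "az": the turn, a rotation vector about the world's x, y, z each as a share of 90 degrees, from -1 to 1. In form: [{"x": .., "y": .., "z": .., "ax": .., "ay": .., "az": ..}, ...]. A call has exactly 8 rows; each row shifts and turns the commanded pose from where the row before left it; what a row does not reach is not made up. A row lasts 1/10 s, in which the tool goes at most 50 mm and 8.59 degrees, less where a joint would pass 70% of its speed; a pose out of reach is approached as far as the arm can. A call with a number of a shift or a turn outside -1 to 1 is refused whole. A call with a gripper value outside its range is refused whole. OPENING is the opening, from -1 (shut) to 1 (fully open), set as the call begins (- or left out, the last holds). The fingers move at their own pace and stop on an object; the grip force is fixed at half the most. Time passes only in rows, so rows that do not move let the fingers close, or fill a call up. It gives the time, the measured TCP pose, the force, the opening and the grip force at its end, in the units of the state.
- arm.read_state(): the state, without advancing time (a new reading comes with each control period).
- arm.get_image(name): name is "scene" or "top" or "wrist"; returns the picture (384x512x3 uint8, red, green, blue); there is no depth.
- arm.camera_params(name): a dict with "K" (3x3 intrinsics, pixels), "k1" (the pictures are not rectified: a ray, as slopes to the right and down, at radius r is drawn at 1 + k1 r^2 times it, then the intrinsics apply), "position" and "orientation" of the camera in the world. Camera axes: x right, y down, z forward; pixel columns grow to the right and rows downward; lengths in mm; the calibration is good to about 2 mm. A picture is of the moment at which its call begins: read the wrist's pose just before it. camera_params takes no time and is no camera call; for the wrist camera it gives the pose at the moment of the call.
- arm.job_done(): hands the job in; it is judged then, once.
The state is a dict: "clock": time; "joints": joint angles; "joint_vel": joint speeds; "joint_efforts": joint torques, N m; "position": TCP position; "ee_rot": TCP orientation; "contact_force": force on the tool from outside, world axes, zero at the start; "wrist_torque": the same for the moment, N m; "gripper_width": finger opening in mm; "grasp_force": force on a finger pad.
Only numpy, scipy, OpenCV 4.12 (cv2) and the standard library are available. Lean on these libraries where they do the work, as an engineer would, in place of code of your own. Each camera call takes 0.05 s, during which the arm holds its last target. There are 200 camera calls.

## Task

Isolate the bench dust extractor by pulling the red isolating plug straight up out of its grey socket and setting it down in the blue tray; only then swing the yellow-tabbed flap of the green filter unit up and back until it stands upright, and leave it open. Draw the filter plate hidden beneath straight up out of its slot by its red tab and finish while still holding it, steady and upright, over the middle of the white light panel and about a hand's breadth above it. Leave the tools and parts standing around where they are.

Things in the scene. Friction and masses are not known exactly. Their poses are not given: they have to be found in the camera images.
- plug_mid (a point): centre, half-way up, of the upright isolating plug, 76 mm tall. Top 45 mm: red grip 38 (own x) x 22 mm (own y), its centre 15 mm above this point; grasp across the 22 mm. Below: brass blade 24 x 16 mm, 30 mm deep in the socket. Sprung balls in the socket hold a groove in the blade: pulling up takes 5 to 10 N over the first 5 mm, and the balls push the foot out 10 to 15 mm up. About 70 g
- socket: fixed grey isolator socket block, 75 x 75 x 50 mm; origin at the centre of its underside, z up; its hole is in the middle of the top and the plug stands in it with the same yaw (give or take a few degrees)
- tray: fixed open blue tray, 130 x 130 mm outside, walls 4 mm thick and 25 mm high, floor 4 mm thick; origin at the centre of its underside, z up. The plug may stand or lie in it
- unit: fixed green open-topped filter unit 150 x 150 x 120 mm, walls 5 mm, on a 4 mm foot plate 170 mm square; origin at the centre of its underside, own x from the front (tab side) to the hinge side. The filter plate stands inside in a slot along own x through the middle, between ribs 55 mm high; above them 60 mm is free each side of it. Duct stub 60 mm across, 50 mm long, low at the hinge side
- flap (a joint): angle of the flap on top of the unit, rad: 0 = flat shut, 1.57 = upright, 1.75 = its stop. It starts shut or a little ajar. The hinge is stiff, so the flap stays where it is left; 1 to 3 N at the tab moves it
- flap_tab (a point): point in the flap's yellow pull tab, 19 mm from its outer tip, midway across. The tab is 24 mm wide (along the unit's y), 8 mm thick, stands out 43 mm from the flap's front edge in the flap's plane, clear of the unit's wall; this point is 178 mm from the hinge axis. Pinch across the 24 mm from above; it can turn between the fingers as the flap swings. Own x points to the hinge
- flap_hinge (a point): middle of the flap's hinge axis, along the unit's y at its far top edge, 79 mm from the unit's middle and 122.5 mm above its underside. The flap plate is 150 x 150 x 4 mm; as it opens the tab goes up, then over towards the hinge side
- plate_mid (a point): centre, half-way up, of the filter plate upright in the unit under the flap, 108 mm tall. Lower 78 mm: framed white filter 90 mm wide (own x), 10 mm thick (own y). On its top middle: red tab 40 mm wide, 14 mm thick (own y), 30 mm tall, its centre 39 mm above this point; grasp across the 14 mm. Lift straight 60 mm to clear the ribs, 130 mm the unit. May lean a few degrees. About 0.15 kg
- panel: fixed inspection light panel, 130 x 130 mm, 6 mm thick, white top with dark rim; origin at the centre of its underside, z up
- bowl: bystander: spun aluminium bowl, 104 mm across, 45 mm high; small loose thing, to be left alone; origin at the centre of its underside
- wrench: bystander: flat steel wrench, 160 mm long along own x, lying in front of the unit; small loose thing, to be left alone; origin at the centre of its underside
- hammer: bystander: hammer lying along own x; small loose thing, to be left alone; origin at the centre of its underside
- lube: bystander: yellow bottle, 60 mm across, 150 mm high; small loose thing, to be left alone; origin at the centre of its underside
- former: bystander: dark steel spinning former, 90 mm across, 90 mm high; small loose thing, to be left alone; origin at the centre of its underside
- flange: bystander: aluminium flange ring, 110 mm across, 18 mm high; small loose thing, to be left alone; origin at the centre of its underside
There are look-alikes about, which are no part of the job. What is shaped like the part that bears plug_mid but purple or turquoise is not meant.

How it is judged (in metres and radians):
On the way, in this order (a step that is already met when the one before it is completed fails the run):
1. the plug is out of the socket and released in the tray (x of plug_mid in the frame of tray between -0.065 and 0.065 m and y of plug_mid in the frame of tray between -0.065 and 0.065 m and z of plug_mid in the frame of tray below 0.06 m and contact force between the fingers and plug below 0.05 N), for 0.2 s.
2. the flap is swung up, within about 20 degrees of upright or further (value of joint flap above 1.22 rad), for 0.2 s.
3. the plate is drawn up clear of the unit (z of plate_mid in the frame of unit above 0.165 m and contact force between the fingers and plate above 0.5 N), for 0.1 s.
At the end, for the whole second after the job is handed in: Held by the fingers alone, still, within 0.3 rad of upright: plate centre within 50 mm of the panel's middle in plan and 0.10 to 0.30 m above the table. Plug released in the tray; flap still open (over 1.0 rad) (all of step 1 and horizontal distance between plate_mid and panel below 0.05 m and height (world z) of plate_mid between 0.1 and 0.3 m and angle between plate_mid's own z axis and vertical below 0.3 rad and linear speed of plate below 0.03 m/s and contact force between the fingers and plate above 0.5 N and contact force between each of panel, unit and plate below 0.05 N and value of joint flap above 1 rad); the arm keeps its last pose, push and grip.
It fails at once if a bystander (bowl, wrench, hammer, bottle, former, flange ring) is moved more than 30 mm (distance of any of bowl, wrench, hammer, lube, former, flange from where it was at the start of the episode above 0.03 m).
It fails at once if the flap is opened while the plug is still in its socket (value of joint flap above 0.4 rad and distance between plug_mid and socket below 0.07 m).
It fails at once if the plug is dropped or thrown (faster than 1 m/s out of the fingers) (linear speed of plug above 1 m/s and contact force between the fingers and plug below 0.05 N).
It also fails if it takes over 72 s, if anything falls off the work surface, if the arm or the gripper's body presses on something with over 40 N, if the wrist force passes 120 N, or if a joint passes its speed limit or range.

## Working session

There is one attempt and no reset: what is moved stays moved. The work goes in short steps, Python scripts to look and compute and a shell command to move; the robot and the scene stay as the last step left them, time stands still between calls to the robot, and variables do not carry over. Pictures are saved under pics/ and viewed, at most 10 in all, crops included, and the job is handed in when it is done.

```bash
mkdir -p pics
cat > h.py <<'E'
import numpy as np, cv2
from scipy.spatial.transform import Rotation as R
from bench import arm
def cam(n):
    p=arm.camera_params(n); o=p["orientation"]
    M=np.array(o); M=R.from_quat(M).as_matrix() if M.size==4 else M.reshape(3,3)
    return dict(K=np.array(p["K"]),k1=p["k1"],t=np.array(p["position"]),M=M)
def ray(c,u,v):
    d=cv2.undistortPoints(np.array([[[u,v]]],float),c["K"],np.array([c["k1"],0,0,0.]))[0,0]
    return c["M"]@np.array([d[0],d[1],1])
def onz(c,u,v,z):
    d=ray(c,u,v); return c["t"]+d*(z-c["t"][2])/d[2]
def proj(c,P):
    q=c["M"].T@(np.array(P,float)-c["t"]); s=q[:2]/q[2]; s=s*(1+c["k1"]*(s@s)); return c["K"][:2,:2]@s+c["K"][:2,2]
def tri(c1,p1,c2,p2):
    d1=ray(c1,*p1);d2=ray(c2,*p2);d1/=np.linalg.norm(d1);d2/=np.linalg.norm(d2)
    s=np.linalg.lstsq(np.c_[d1,-d2],c2["t"]-c1["t"],rcond=None)[0]
    a=c1["t"]+d1*s[0];b=c2["t"]+d2*s[1]; return (a+b)/2,np.linalg.norm(a-b)
def snap(n,f):
    c=cam(n); im=np.array(arm.get_image(n)); cv2.imwrite(f"pics/{f}.png",im[:,:,::-1]); return c,im
def blobs(im,lo,hi,amin=30):
    h=cv2.cvtColor(im,cv2.COLOR_RGB2HSV); m=cv2.inRange(h,np.array(lo),np.array(hi))
    n,l,s,ce=cv2.connectedComponentsWithStats(m)
    return [(s[i].tolist(),ce[i].round(1).tolist()) for i in range(1,n) if s[i][4]>=amin],l
E
python3 - <<'E'
from h import *
ims=[]
for n in("scene","top"):
    c,im=snap(n,n+"0"); print(n,c["t"].round(),c["M"].round(2).tolist(),c["K"].round().tolist(),c["k1"])
    for nm,lo,hi in(("red",(0,120,80),(8,255,255)),("red2",(172,120,80),(180,255,255)),("yel",(22,120,100),(34,255,255)),("blue",(100,120,60),(125,255,255)),("green",(45,80,40),(85,255,255))):
        print(nm,blobs(im,lo,hi)[0])
print(arm.read_state())
E
```

```text
scene [1030. -272. 1013.] [[0.53, 0.71, -0.47], [0.85, -0.44, 0.3], [0.01, -0.55, -0.83]] [[361.0, 0.0, 250.0], [0.0, 361.0, 191.0], [0.0, 0.0, 1.0]] -0.027752218970663763
red [([158, 253, 17, 18, 162], [166.3, 261.2])]
red2 []
yel [([354, 154, 20, 21, 193], [363.8, 162.0]), ([237, 183, 17, 19, 151], [245.2, 191.7])]
blue [([268, 0, 7, 25, 84], [271.3, 11.2]), ([438, 0, 40, 17, 433], [458.4, 5.6]), ([470, 0, 42, 38, 1099], [492.3, 18.0]), ([506, 36, 6, 13, 45], [509.3, 42.8]), ([11, 73, 13, 21, 78], [17.1, 82.4]), ([389, 95, 27, 16, 204], [402.4, 102.4]), ([491, 107, 21, 54, 457], [504.7, 132.5]), ([391, 111, 48, 26, 413], [416.6, 122.4]), ([296, 177, 52, 42, 1078], [320.5, 197.0]), ([357, 236, 55, 45, 166], [382.6, 261.5]), ([318, 255, 58, 53, 305], [348.6, 282.2]), ([235, 304, 62, 63, 645], [264.3, 340.1]), ([184, 334, 65, 50, 468], [229.2, 359.1]), ([193, 364, 13, 20, 92], [199.2, 374.0])]
green [([199, 245, 13, 13, 42], [204.6, 251.1])]
top [ 295.   30. 1500.] [[0.02, -0.98, 0.18], [-1.0, -0.02, -0.02], [0.02, -0.18, -0.98]] [[431.0, 0.0, 252.0], [0.0, 431.0, 198.0], [0.0, 0.0, 1
[... 662 characters left out ...]
': array([-9.43390990e-01,  3.85505221e-01,  6.81794473e-03, -4.28977938e-04,
       -1.19402881e+00, -2.58611779e-01]), 'joint_vel': array([ 0.00049617, -0.00131619,  0.00346698,  0.0012616 ,  0.00075541,
        0.00078025]), 'joint_efforts': array([-2.19789981e-03, -3.93316698e+01,  1.88928330e+01,  4.19796333e+00,
       -2.56633379e-03,  2.52903298e-06]), 'position': array([ 225.15090221, -582.49743941,  230.33815054]), 'ee_rot': array([-1.83275719e-01,  9.83061061e-01,  9.52678010e-04, -2.31337844e-04]), 'contact_force': array([-0.04342097,  0.16090558, -0.41564248]), 'wrist_torque': array([-0.04304091,  0.015126  , -0.01998482]), 'grasp_force': 0.0, 'gripper_width': 85.38116963656381}
```

View pics/scene0.png

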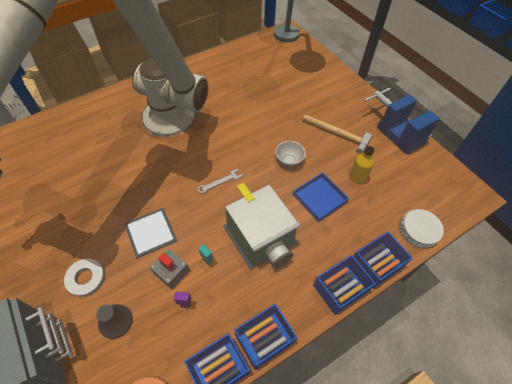

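View pics/top0.png

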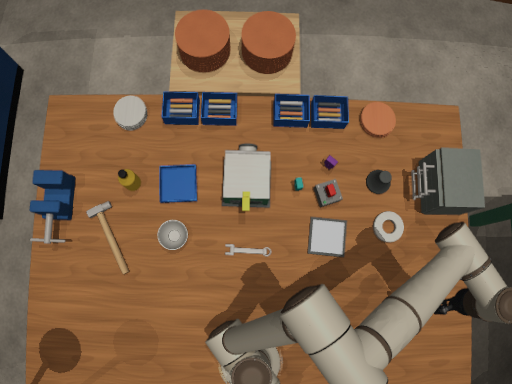

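The scene view shows the red plug at (166,261), the turquoise look-alike at (205,252), the purple one at (182,298), the unit with its yellow tab at (245,191), the tray at (320,197) and the panel at (150,232). In the top view the red plug is at (331,190), turquoise (299,184), purple (331,161), tab (245,201), tray (178,183) and panel (327,236). Possible mistakes are turquoise, purple and (later) the red plate tab; I choose the red plug in the grey socket.

```bash
cat > m.py <<'E'
from h import *
t=cam("top");s=cam("scene");it=cv2.imread("pics/top0.png")[:,:,::-1].copy();is_=cv2.imread("pics/scene0.png")[:,:,::-1].copy()
def rect(c,im,lo,hi,box,z):
    x0,y0,x1,y1=box; h=cv2.cvtColor(im,cv2.COLOR_RGB2HSV); m=cv2.inRange(h,np.array(lo),np.array(hi)); k=np.zeros_like(m);k[y0:y1,x0:x1]=m[y0:y1,x0:x1]
    cs=cv2.findContours(k,cv2.RETR_EXTERNAL,cv2.CHAIN_APPROX_NONE)[0]; q=max(cs,key=cv2.contourArea)[:,0]
    P=np.array([onz(c,u,v,z)[:2] for u,v in q],np.float32)
    (a,b),(w,l),g=cv2.minAreaRect(P); return [round(x,1) for x in(a,b,w,l,g)]
R_=((0,120,80),(8,255,255));Y=((22,120,100),(34,255,255));B=((100,120,60),(125,255,255));W=((0,0,170),(180,40,255))
print("plug",rect(t,it,*R_,(315,175,345,205),96),rect(s,is_,*R_,(150,245,185,280),96))
print("tab",rect(t,it,*Y,(235,185,255,215),122),rect(s,is_,*Y,(235,180,260,205),122))
print("tabtri",tri(t,(245.5,201.4),s,(245.2,191.7)))
print("tray",rect(t,it,*B,(150,155,205,210),25),rect(s,is_,*B,(290,170,355,225),25))
print("panel",rect(t,it,*W,(305,215,350,260),6),rect(s,is_,*W,(120,200,180,260),6))
print("unitlid",rect(t,it,(20,0,130),(90,60,255),(215,145,275,205),124),rect(s,is_,(20,0,130),(90,60,255),(220,180,300,240),124))
a=cv2.resize(it[140:270,140:360],None,fx=3.6,fy=3.6,interpolation=3);cv2.imwrite("pics/crop1.png",a[:,:,::-1])
E
python3 m.py
```

```text
plug [583.1, -258.3, 39.9, 20.7, 17.7] [592.7, -258.9, 53.5, 24.2, 15.3]
tab [534.0, 29.0, 59.4, 22.8, 1.1] [528.3, 30.7, 25.0, 64.0, 88.8]
tabtri (array([531.53147479,  28.73891635, 127.67564373]), np.float64(0.48419139687424134))
tray [609.3, 267.7, 130.2, 127.3, 3.7] [617.6, 266.2, 118.3, 125.6, 3.6]
panel [434.9, -259.1, 109.3, 110.5, 85.1] [432.1, -260.3, 112.3, 112.1, 84.9]
unitlid [631.6, 28.9, 175.8, 150.2, 0.6] [623.4, 25.5, 149.9, 157.5, 88.7]
```

View pics/crop1.png

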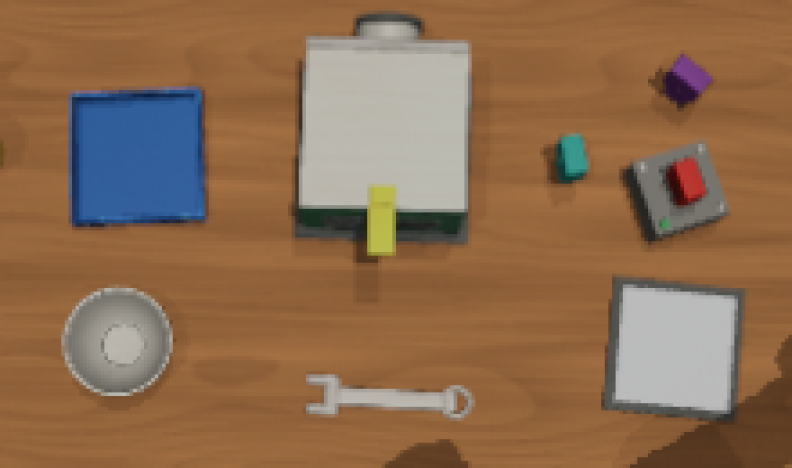

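The crop confirms the choice: the red plug stands in the grey screwed socket (crop 687,180), turquoise at (572,157) and purple at (687,80) stand loose. Moving above the plug.

```bash
python3 -m handwheel '[{"x":0.15,"y":0.135},{"x":0.15,"y":0.135},{"x":0.15,"y":0.135},{"x":0.15,"y":0.135},{"x":0.15,"y":0.135},{"x":0.15,"y":0.135},{"x":0.15,"y":0.135},{"x":0.15,"y":0.135,"az":-0.038}]' 1
python3 -m handwheel '[{"x":0.15,"y":0.135},{"x":0.15,"y":0.135},{"x":0.15,"y":0.135},{"x":0.14,"y":0.13},{"z":-0.1},{"z":-0.1},{},{}]'
python3 - <<'E'
from h import *
c,im=snap("wrist","w1");print(c["t"].round(),c["M"].round(2).tolist(),arm.read_state()["position"])
t,it=snap("top","t1")
for f in ((0,120,80),(8,255,255)),: print(blobs(im,*f)[0])
h=cv2.cvtColor(im,cv2.COLOR_RGB2HSV)
E
```

```text
[ 164. -607.  373.] [[-0.36, 0.9, 0.24], [0.93, 0.35, 0.1], [0.0, 0.26, -0.97]] [ 225.18704702 -582.56153314  230.47808937]
[]invalid input at $[0]: expected keys x, y, z, ax, ay, az
invalid input at $[0]: expected keys x, y, z, ax, ay, az
```

View pics/w1.png

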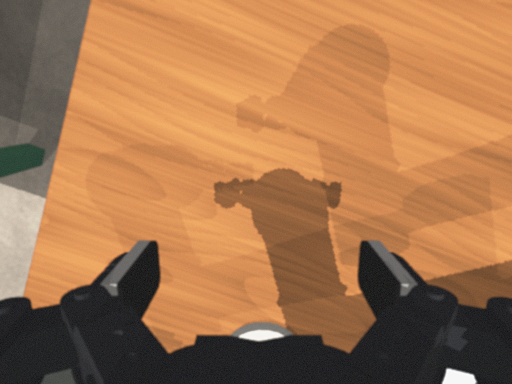

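The picture shows only bare table between the fingers: the arm has not moved, since every row needs all six keys.

```bash
python3 -m handwheel '[{"x":0.15,"y":0.135,"z":0,"ax":0,"ay":0,"az":0},{"x":0.15,"y":0.135,"z":0,"ax":0,"ay":0,"az":0},{"x":0.15,"y":0.135,"z":0,"ax":0,"ay":0,"az":0},{"x":0.15,"y":0.135,"z":0,"ax":0,"ay":0,"az":0},{"x":0.15,"y":0.135,"z":0,"ax":0,"ay":0,"az":0},{"x":0.15,"y":0.135,"z":0,"ax":0,"ay":0,"az":0},{"x":0.15,"y":0.135,"z":0,"ax":0,"ay":0,"az":0},{"x":0.15,"y":0.135,"z":0,"ax":0,"ay":0,"az":-0.038}]' 1
python3 -m handwheel '[{"x":0.15,"y":0.135,"z":0,"ax":0,"ay":0,"az":0},{"x":0.15,"y":0.135,"z":0,"ax":0,"ay":0,"az":0},{"x":0.15,"y":0.135,"z":0,"ax":0,"ay":0,"az":0},{"x":0.14,"y":0.13,"z":0,"ax":0,"ay":0,"az":0},{"x":0,"y":0,"z":-0.1,"ax":0,"ay":0,"az":0},{"x":0,"y":0,"z":-0.1,"ax":0,"ay":0,"az":0},{"x":0,"y":0,"z":0,"ax":0,"ay":0,"az":0},{"x":0,"y":0,"z":0,"ax":0,"ay":0,"az":0}]'
python3 - <<'E'
from h import *
c,im=snap("wrist","w2");st=arm.read_state();print(c["t"].round(),st["position"],R.from_quat(st["ee_rot"]).as_matrix().round(3)[:,1])
h=cv2.cvtColor(im,cv2.COLOR_RGB2HSV)
m=cv2.inRange(h,(0,120,80),(8,255,255))|cv2.inRange(h,(172,120,80),(180,255,255))
q=max(cv2.findContours(m,0,1)[0],key=cv2.contourArea)[:,0]
print(len(q),q.min(0),q.max(0))
P=np.array([onz(c,u,v,96)[:2] for u,v in q],np.float32);print(cv2.minAreaRect(P))
E
```

```text
clock: 1.0
position: [466.3, -365.6, 231.2]
ee_rot: [-0.153, 0.988, 0.0, -0.0]
contact_force: [-0.0, -0.3, -0.1]
gripper_width: 85.5
grasp_force: 0.0
clock: 1.8
position: [583.3, -260.2, 191.4]
ee_rot: [-0.154, 0.988, -0.0, -0.0]
contact_force: [-0.3, -1.0, 0.9]
gripper_width: 85.5
grasp_force: 0.0
[ 521. -280.  334.] [ 583.68686983 -260.4346264   192.25694835] [-0.304  0.953 -0.001]
152 [243 161] [272 216]
((580.5816650390625, -262.04095458984375), (42.516944885253906, 21.711692810058594), 18.42391586303711)
```

View pics/w2.png

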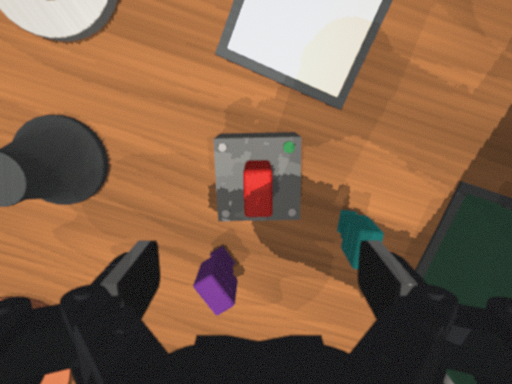

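The close view shows the red grip at (258,188) on the grey socket, centred between the fingers; purple (217,285) and turquoise (358,238) are clear of them. Descend, then grip.

```bash
python3 -m handwheel '[{"x":0,"y":-0.005,"z":-0.12,"ax":0,"ay":0,"az":0},{"x":0,"y":0,"z":-0.12,"ax":0,"ay":0,"az":0},{"x":0,"y":0,"z":-0.12,"ax":0,"ay":0,"az":0},{"x":0,"y":0,"z":-0.12,"ax":0,"ay":0,"az":0},{"x":0,"y":0,"z":-0.1,"ax":0,"ay":0,"az":0},{"x":0,"y":0,"z":-0.06,"ax":0,"ay":0,"az":0},{"x":0,"y":0,"z":0,"ax":0,"ay":0,"az":0},{"x":0,"y":0,"z":0,"ax":0,"ay":0,"az":0}]' 1
python3 -m handwheel '[{"x":0,"y":0,"z":0,"ax":0,"ay":0,"az":0},{"x":0,"y":0,"z":0,"ax":0,"ay":0,"az":0},{"x":0,"y":0,"z":0,"ax":0,"ay":0,"az":0},{"x":0,"y":0,"z":0,"ax":0,"ay":0,"az":0},{"x":0,"y":0,"z":0,"ax":0,"ay":0,"az":0},{"x":0,"y":0,"z":0,"ax":0,"ay":0,"az":0},{"x":0,"y":0,"z":0,"ax":0,"ay":0,"az":0},{"x":0,"y":0,"z":0,"ax":0,"ay":0,"az":0}]' -1
```

```text
clock: 2.65
position: [584.2, -261.4, 64.6]
ee_rot: [-0.154, 0.988, -0.001, 0.001]
contact_force: [0.5, 0.1, 0.1]
gripper_width: 85.3
grasp_force: 0.0
clock: 3.45
position: [583.6, -261.1, 63.8]
ee_rot: [-0.154, 0.988, -0.0, 0.0]
contact_force: [-0.1, -0.1, 3.3]
gripper_width: 21.3
grasp_force: 59.0
```

Gripped at 21 mm. Pull straight up slowly, then faster.

```bash
python3 -m handwheel '[{"x":0,"y":0,"z":0.01,"ax":0,"ay":0,"az":0},{"x":0,"y":0,"z":0.015,"ax":0,"ay":0,"az":0},{"x":0,"y":0,"z":0.015,"ax":0,"ay":0,"az":0},{"x":0,"y":0,"z":0.02,"ax":0,"ay":0,"az":0},{"x":0,"y":0,"z":0.02,"ax":0,"ay":0,"az":0},{"x":0,"y":0,"z":0.03,"ax":0,"ay":0,"az":0},{"x":0,"y":0,"z":0.05,"ax":0,"ay":0,"az":0},{"x":0,"y":0,"z":0.05,"ax":0,"ay":0,"az":0}]'
python3 -m handwheel '[{"x":0,"y":0,"z":0.1,"ax":0,"ay":0,"az":0},{"x":0,"y":0,"z":0.15,"ax":0,"ay":0,"az":0},{"x":0,"y":0,"z":0.15,"ax":0,"ay":0,"az":0},{"x":0,"y":0,"z":0.15,"ax":0,"ay":0,"az":0},{"x":0,"y":0,"z":0.15,"ax":0,"ay":0,"az":0},{"x":0,"y":0,"z":0.1,"ax":0,"ay":0,"az":0},{"x":0,"y":0,"z":0,"ax":0,"ay":0,"az":0},{"x":0,"y":0,"z":0,"ax":0,"ay":0,"az":0}]'
python3 - <<'E'
from h import *
t,i=snap("top","t2");s,j=snap("scene","s2")
for im in(i,j): print(blobs(im,(0,120,60),(8,255,255))[0])
E
```

```text
clock: 4.25
position: [583.5, -261.1, 107.1]
ee_rot: [-0.154, 0.988, -0.0, 0.001]
contact_force: [-0.4, 0.2, -0.6]
gripper_width: 21.0
grasp_force: 61.1
clock: 5.05
position: [583.0, -260.7, 265.9]
ee_rot: [-0.154, 0.988, 0.0, 0.001]
contact_force: [-0.5, 1.1, -1.9]
gripper_width: 21.4
grasp_force: 61.1
[]
[([144, 217, 16, 22, 193], [151.3, 227.8])]
```

```bash
python3 -m handwheel '[{"x":0.01,"y":0.1,"z":0,"ax":0,"ay":0,"az":0},{"x":0.01,"y":0.2,"z":0,"ax":0,"ay":0,"az":0},{"x":0.01,"y":0.2,"z":0,"ax":0,"ay":0,"az":0},{"x":0.01,"y":0.2,"z":0,"ax":0,"ay":0,"az":0},{"x":0.01,"y":0.2,"z":0,"ax":0,"ay":0,"az":0},{"x":0.01,"y":0.2,"z":0,"ax":0,"ay":0,"az":0},{"x":0.01,"y":0.2,"z":0,"ax":0,"ay":0,"az":0},{"x":0.01,"y":0.2,"z":0,"ax":0,"ay":0,"az":0}]'
python3 -m handwheel '[{"x":0.01,"y":0.2,"z":0,"ax":0,"ay":0,"az":0},{"x":0.01,"y":0.2,"z":0,"ax":0,"ay":0,"az":0},{"x":0.01,"y":0.2,"z":0,"ax":0,"ay":0,"az":0},{"x":0.01,"y":0.2,"z":0,"ax":0,"ay":0,"az":0},{"x":0.01,"y":0.2,"z":0,"ax":0,"ay":0,"az":0},{"x":0,"y":0.1,"z":0,"ax":0,"ay":0,"az":0},{"x":0,"y":0.04,"z":0,"ax":0,"ay":0,"az":0},{"x":0,"y":0,"z":0,"ax":0,"ay":0,"az":0}]'
```

```text
clock: 5.95
position: [598.5, 40.5, 263.8]
ee_rot: [-0.154, 0.988, -0.0, -0.001]
contact_force: [0.2, 0.1, -0.4]
gripper_width: 21.1
grasp_force: 61.2
clock: 6.75
position: [608.9, 267.2, 264.2]
ee_rot: [-0.154, 0.988, -0.001, -0.001]
contact_force: [0.1, -1.1, -1.0]
gripper_width: 21.3
grasp_force: 61.2
```

```bash
python3 -m handwheel '[{"x":0,"y":0,"z":-0.1,"ax":0,"ay":0,"az":0},{"x":0,"y":0,"z":-0.18,"ax":0,"ay":0,"az":0},{"x":0,"y":0,"z":-0.18,"ax":0,"ay":0,"az":0},{"x":0,"y":0,"z":-0.18,"ax":0,"ay":0,"az":0},{"x":0,"y":0,"z":-0.18,"ax":0,"ay":0,"az":0},{"x":0,"y":0,"z":-0.12,"ax":0,"ay":0,"az":0},{"x":0,"y":0,"z":-0.04,"ax":0,"ay":0,"az":0},{"x":0,"y":0,"z":0,"ax":0,"ay":0,"az":0}]'
python3 -m handwheel '[{"x":0,"y":0,"z":-0.02,"ax":0,"ay":0,"az":0},{"x":0,"y":0,"z":-0.02,"ax":0,"ay":0,"az":0},{"x":0,"y":0,"z":-0.02,"ax":0,"ay":0,"az":0},{"x":0,"y":0,"z":-0.01,"ax":0,"ay":0,"az":0},{"x":0,"y":0,"z":-0.01,"ax":0,"ay":0,"az":0},{"x":0,"y":0,"z":0,"ax":0,"ay":0,"az":0},{"x":0,"y":0,"z":0,"ax":0,"ay":0,"az":0},{"x":0,"y":0,"z":0,"ax":0,"ay":0,"az":0}]'
```

```text
clock: 7.55
position: [609.2, 265.3, 68.5]
ee_rot: [-0.153, 0.988, -0.001, -0.001]
contact_force: [0.1, 0.1, 0.4]
gripper_width: 21.1
grasp_force: 61.2
clock: 8.35
position: [609.4, 267.2, 53.5]
ee_rot: [-0.154, 0.988, 0.0, 0.0]
contact_force: [0.0, 0.5, -1.0]
gripper_width: 20.9
grasp_force: 61.2
```

```bash
python3 -m handwheel '[{"x":0,"y":0,"z":-0.01,"ax":0,"ay":0,"az":0},{"x":0,"y":0,"z":-0.008,"ax":0,"ay":0,"az":0},{"x":0,"y":0,"z":-0.005,"ax":0,"ay":0,"az":0},{"x":0,"y":0,"z":0,"ax":0,"ay":0,"az":0},{"x":0,"y":0,"z":0,"ax":0,"ay":0,"az":0},{"x":0,"y":0,"z":0,"ax":0,"ay":0,"az":0},{"x":0,"y":0,"z":0,"ax":0,"ay":0,"az":0},{"x":0,"y":0,"z":0,"ax":0,"ay":0,"az":0}]'
python3 -m handwheel '[{"x":0,"y":0,"z":0,"ax":0,"ay":0,"az":0},{"x":0,"y":0,"z":0,"ax":0,"ay":0,"az":0},{"x":0,"y":0,"z":0,"ax":0,"ay":0,"az":0},{"x":0,"y":0,"z":0,"ax":0,"ay":0,"az":0},{"x":0,"y":0,"z":0,"ax":0,"ay":0,"az":0},{"x":0,"y":0,"z":0,"ax":0,"ay":0,"az":0},{"x":0,"y":0,"z":0,"ax":0,"ay":0,"az":0},{"x":0,"y":0,"z":0,"ax":0,"ay":0,"az":0}]' 0.4
```

```text
clock: 9.15
position: [609.3, 267.1, 48.8]
ee_rot: [-0.154, 0.988, 0.0, 0.0]
contact_force: [0.3, -0.4, -1.2]
gripper_width: 20.7
grasp_force: 61.2
clock: 9.95
position: [609.3, 267.0, 48.7]
ee_rot: [-0.154, 0.988, 0.0, 0.0]
contact_force: [0.4, 0.3, 0.0]
gripper_width: 59.8
grasp_force: 0.0
```

```bash
python3 -m handwheel '[{"x":0,"y":0,"z":0.05,"ax":0,"ay":0,"az":0},{"x":0,"y":0,"z":0.1,"ax":0,"ay":0,"az":0},{"x":0,"y":0,"z":0.15,"ax":0,"ay":0,"az":0},{"x":0,"y":0,"z":0.15,"ax":0,"ay":0,"az":0},{"x":0,"y":0,"z":0.15,"ax":0,"ay":0,"az":0},{"x":0,"y":0,"z":0.15,"ax":0,"ay":0,"az":0},{"x":0,"y":0,"z":0.15,"ax":0,"ay":0,"az":0},{"x":0,"y":0,"z":0.1,"ax":0,"ay":0,"az":0}]'
python3 -m handwheel '[{"x":-0.07,"y":-0.17,"z":0,"ax":0,"ay":0,"az":-0.066},{"x":-0.07,"y":-0.17,"z":0,"ax":0,"ay":0,"az":-0.066},{"x":-0.07,"y":-0.17,"z":0,"ax":0,"ay":0,"az":-0.066},{"x":-0.07,"y":-0.17,"z":0,"ax":0,"ay":0,"az":0},{"x":-0.07,"y":-0.17,"z":0,"ax":0,"ay":0,"az":0},{"x":-0.07,"y":-0.17,"z":0,"ax":0,"ay":0,"az":0},{"x":-0.03,"y":-0.17,"z":0,"ax":0,"ay":0,"az":0},{"x":0,"y":0,"z":0,"ax":0,"ay":0,"az":0}]'
python3 - <<'E'
from h import *
c,im=snap("wrist","w3");t,it=snap("top","t3");s,js=snap("scene","s3");st=arm.read_state();print(c["t"].round(),st["position"],R.from_quat(st["ee_rot"]).as_matrix().round(3)[:,1])
for n,cc,i in(("w",c,im),("t",t,it),("s",s,js)):
    h=cv2.cvtColor(i,cv2.COLOR_RGB2HSV)
    for nm,lo,hi in(("yel",(22,110,70),(34,255,255)),("red",(0,120,80),(8,255,255))): print(n,nm,blobs(i,lo,hi,40)[0])
h=cv2.cvtColor(im,cv2.COLOR_RGB2HSV);m=cv2.inRange(h,(22,110,70),(34,255,255))
q=max(cv2.findContours(m,0,1)[0],key=cv2.contourArea)[:,0]
for z in(122,130):
    P=np.array([onz(c,u,v,z)[:2] for u,v in q],np.float32);print(cv2.minAreaRect(P))
E
```

```text
clock: 10.75
position: [609.9, 267.2, 252.6]
ee_rot: [-0.154, 0.988, 0.001, 0.002]
contact_force: [0.3, 0.4, 0.6]
gripper_width: 59.8
grasp_force: 0.0
clock: 11.55
position: [518.1, 26.1, 250.1]
ee_rot: [0.003, 1.0, 0.0, 0.001]
contact_force: [0.3, 0.6, 0.2]
gripper_width: 59.6
grasp_force: 0.0
[452.  26. 393.] [519.5614593   29.12833399 249.45612162] [0.002 1.    0.   ]
w yel [([245, 163, 31, 74, 2081], [259.5, 198.9])]
w red [([457, 227, 47, 47, 1228], [482.7, 249.4])]
t yel [([119, 170, 21, 20, 258], [130.1, 180.5]), ([242, 203, 8, 8, 56], [245.4, 206.9])]
t red []
s yel [([355, 154, 19, 16, 184], [364.1, 161.5]), ([237, 183, 16, 19, 92], [244.1, 191.2])]
s red [([316, 181, 14, 16, 117], [322.7, 188.4])]
((534.0626831054688, 26.887353897094727), (25.406957626342773, 65.3934555053711), 89.1798324584961)
((531.63525390625, 26.867687225341797), (24.6558780670166, 63.45999526977539), 89.18034362792969)
```

View pics/w3.png

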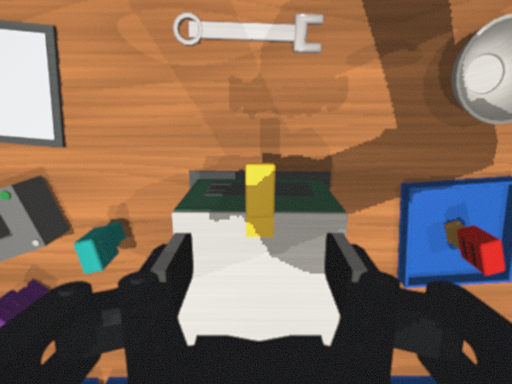

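The view shows the yellow tab at (260,199) centred between the fingers, and the red plug in the blue tray at (483,249). Descend and pinch.

```bash
python3 -m handwheel '[{"x":0.005,"y":-0.004,"z":-0.12,"ax":0,"ay":0,"az":0},{"x":0,"y":0,"z":-0.12,"ax":0,"ay":0,"az":0},{"x":0,"y":0,"z":-0.12,"ax":0,"ay":0,"az":0},{"x":0,"y":0,"z":-0.12,"ax":0,"ay":0,"az":0},{"x":0,"y":0,"z":-0.12,"ax":0,"ay":0,"az":0},{"x":0,"y":0,"z":-0.07,"ax":0,"ay":0,"az":0},{"x":0,"y":0,"z":0,"ax":0,"ay":0,"az":0},{"x":0,"y":0,"z":0,"ax":0,"ay":0,"az":0}]'
python3 -m handwheel '[{"x":0,"y":0,"z":0,"ax":0,"ay":0,"az":0},{"x":0,"y":0,"z":0,"ax":0,"ay":0,"az":0},{"x":0,"y":0,"z":0,"ax":0,"ay":0,"az":0},{"x":0,"y":0,"z":0,"ax":0,"ay":0,"az":0},{"x":0,"y":0,"z":0,"ax":0,"ay":0,"az":0},{"x":0,"y":0,"z":0,"ax":0,"ay":0,"az":0},{"x":0,"y":0,"z":0,"ax":0,"ay":0,"az":0},{"x":0,"y":0,"z":0,"ax":0,"ay":0,"az":0}]' -1
python3 - <<'E'
import numpy as np
a=np.linspace(0.03,1.62,17);p=178*np.c_[1-np.cos(a),np.sin(a)]
print((np.diff(p,axis=0)/200).round(3).tolist())
E
```

```text
clock: 12.5
position: [521.0, 29.1, 115.0]
ee_rot: [0.0, 1.0, -0.0, 0.0]
contact_force: [-0.5, -0.8, -0.5]
gripper_width: 59.9
grasp_force: 0.0
clock: 13.3
position: [520.9, 27.2, 115.7]
ee_rot: [0.001, 1.0, -0.001, 0.001]
contact_force: [1.7, -5.1, 0.6]
gripper_width: 22.5
grasp_force: 59.4
[[0.007, 0.088], [0.016, 0.087], [0.024, 0.085], [0.033, 0.082], [0.041, 0.079], [0.048, 0.074], [0.055, 0.069], [0.062, 0.063], [0.068, 0.057], [0.073, 0.05], [0.078, 0.042], [0.081, 0.034], [0.084, 0.026], [0.087, 0.017], [0.088, 0.009], [0.088, 0.0]]
```

```bash
python3 -m handwheel '[{"x":0.007,"y":-0.008,"z":0.088,"ax":0,"ay":0,"az":0},{"x":0.016,"y":0,"z":0.087,"ax":0,"ay":0,"az":0},{"x":0.024,"y":0,"z":0.085,"ax":0,"ay":0,"az":0},{"x":0.033,"y":0,"z":0.082,"ax":0,"ay":0,"az":0},{"x":0.041,"y":0,"z":0.079,"ax":0,"ay":0,"az":0},{"x":0.048,"y":0,"z":0.074,"ax":0,"ay":0,"az":0},{"x":0.055,"y":0,"z":0.069,"ax":0,"ay":0,"az":0},{"x":0.062,"y":0,"z":0.063,"ax":0,"ay":0,"az":0}]'
```

```text
clock: 14.1
position: [577.0, 26.3, 238.5]
ee_rot: [0.002, 1.0, 0.0, -0.002]
contact_force: [4.8, -2.3, -11.6]
gripper_width: 22.6
grasp_force: 59.3
```

```bash
python3 -m handwheel '[{"x":0.068,"y":0,"z":0.057,"ax":0,"ay":0,"az":0},{"x":0.073,"y":0,"z":0.05,"ax":0,"ay":0,"az":0},{"x":0.078,"y":0,"z":0.042,"ax":0,"ay":0,"az":0},{"x":0.081,"y":0,"z":0.034,"ax":0,"ay":0,"az":0},{"x":0.084,"y":0,"z":0.026,"ax":0,"ay":0,"az":0},{"x":0.087,"y":0,"z":0.017,"ax":0,"ay":0,"az":0},{"x":0.088,"y":0,"z":0.009,"ax":0,"ay":0,"az":0},{"x":0,"y":0,"z":0,"ax":0,"ay":0,"az":0}]'
python3 - <<'E'
from h import *
c,im=snap("wrist","w4");s,js=snap("scene","s4")
print(blobs(im,(22,110,70),(34,255,255),40)[0],blobs(im,(0,120,60),(8,255,255),40)[0])
b=np.hstack([im,js])[:,:,::-1];cv2.imwrite("pics/b4.png",cv2.resize(b,(800,300),interpolation=cv2.INTER_AREA))
E
```

```text
clock: 14.9
position: [690.4, 25.3, 286.0]
ee_rot: [0.002, 1.0, -0.001, -0.001]
contact_force: [1.7, -4.5, -2.7]
gripper_width: 17.2
grasp_force: 58.7
[([62, 56, 44, 16, 271], [85.2, 62.9]), ([124, 56, 50, 20, 651], [146.7, 66.4]), ([351, 63, 31, 10, 199], [368.2, 68.2]), ([344, 97, 45, 14, 385], [368.5, 104.1]), ([30, 101, 66, 10, 385], [59.2, 106.5]), ([343, 109, 48, 16, 416], [365.8, 117.2]), ([0, 113, 135, 12, 761], [65.7, 118.3]), ([144, 120, 32, 5, 99], [161.5, 122.3]), ([100, 151, 78, 4, 181], [139.3, 152.6]), ([40, 183, 30, 4, 66], [53.7, 184.8]), ([53, 184, 61, 14, 238], [84.8, 191.2]), ([120, 189, 19, 5, 61], [129.9, 191.3]), ([433, 188, 36, 5, 91], [451.0, 190.1]), ([72, 197, 37, 7, 65], [89.4, 200.2]), ([226, 208, 64, 42, 2222], [257.5, 229.1]), ([249, 253, 27, 9, 130], [265.6, 258.4]), ([6, 292, 60, 9, 480], [36.2, 296.3]), ([437, 303, 35, 8, 228], [455.1, 306.1]), ([231, 318, 46, 4, 139], [256.5, 319.7])] [([463, 66, 49, 39, 1443], [489.3, 86.0]), ([252, 74, 16, 45, 692], [259.5, 95.9])]
```

View pics/b4.png

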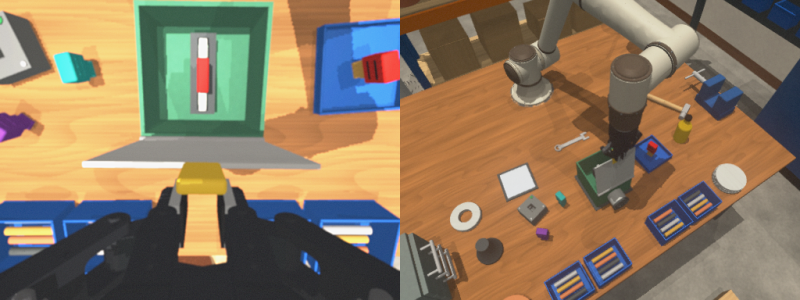

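The left half (wrist) shows the flap standing up with its edge near full-resolution row 209, the open unit, and the red plate tab at about (260,96); the right half shows the flap upright. I compute the flap angle and plate tab position.

Run:
```python
from h import *
from scipy.optimize import brentq
c=cam("wrist")
for hx in(696,698.5,701):
  f=lambda a:proj(c,[hx-154*np.cos(a),28,122.5+154*np.sin(a)])[1]-209
  print(hx,[round(f(a)) for a in(1.2,1.3,1.4,1.5,1.6,1.7)])
im=cv2.imread("pics/w4.png");h=cv2.cvtColor(im,cv2.COLOR_BGR2HSV)
m=cv2.inRange(h,(0,120,60),(8,255,255));m[:,400:]=0
q=max(cv2.findContours(m,0,1)[0],key=cv2.contourArea)[:,0]
for z in(110,117):
  P=np.array([onz(c,u,v,z)[:2] for u,v in q],np.float32);print(cv2.minAreaRect(P))
print(c["t"],proj(c,[698.5,28,122.5]))
```

```text
696 [-73, -42, -11, 20, 49, 74]
698.5 [-68, -37, -6, 25, 53, 79]
701 [-63, -32, -1, 29, 58, 83]
((619.7798461914062, 29.14932632446289), (14.115069389343262, 39.208370208740234), 89.70743560791016)
((619.8651733398438, 29.113121032714844), (13.805593490600586, 38.348716735839844), 89.70733642578125)
[623.67283394  27.49704427 429.27121883] [258.37590543 181.9356886 ]
```

```bash
python3 -m handwheel '[{"x":0.05,"y":0,"z":0,"ax":0,"ay":0,"az":0},{"x":0.05,"y":0,"z":0,"ax":0,"ay":0,"az":0},{"x":0.05,"y":0,"z":-0.002,"ax":0,"ay":0,"az":0},{"x":0.02,"y":0,"z":-0.002,"ax":0,"ay":0,"az":0},{"x":0,"y":0,"z":0,"ax":0,"ay":0,"az":0},{"x":0,"y":0,"z":0,"ax":0,"ay":0,"az":0},{"x":0,"y":0,"z":0,"ax":0,"ay":0,"az":0},{"x":0,"y":0,"z":0,"ax":0,"ay":0,"az":0}]'
python3 -m handwheel '[{"x":0,"y":0,"z":0,"ax":0,"ay":0,"az":0},{"x":0,"y":0,"z":0,"ax":0,"ay":0,"az":0},{"x":0,"y":0,"z":0,"ax":0,"ay":0,"az":0},{"x":0,"y":0,"z":0,"ax":0,"ay":0,"az":0},{"x":0,"y":0,"z":0.1,"ax":0,"ay":0,"az":0},{"x":0,"y":0,"z":0.12,"ax":0,"ay":0,"az":0},{"x":0,"y":0,"z":0.15,"ax":0,"ay":0,"az":0},{"x":0,"y":0,"z":0.1,"ax":0,"ay":0,"az":0}]' 0.5
```

```text
clock: 15.8
position: [723.0, 26.7, 286.8]
ee_rot: [0.001, 1.0, 0.0, 0.0]
contact_force: [0.0, 0.3, 0.6]
gripper_width: 0.0
grasp_force: 0.0
clock: 16.6
position: [723.6, 26.4, 382.9]
ee_rot: [0.001, 1.0, -0.0, 0.001]
contact_force: [-0.2, -0.2, 0.1]
gripper_width: 63.7
grasp_force: 0.0
```

The pinch slipped off at the end; step back over the plate and check the flap.

```bash
python3 -m handwheel '[{"x":-0.05,"y":0,"z":0,"ax":0,"ay":0,"az":0},{"x":-0.1,"y":0.003,"z":0,"ax":0,"ay":0,"az":0},{"x":-0.1,"y":0.003,"z":0,"ax":0,"ay":0,"az":0},{"x":-0.1,"y":0.004,"z":0,"ax":0,"ay":0,"az":0},{"x":-0.1,"y":0.004,"z":0,"ax":0,"ay":0,"az":0},{"x":-0.07,"y":0,"z":0,"ax":0,"ay":0,"az":0},{"x":0,"y":0,"z":0,"ax":0,"ay":0,"az":0},{"x":0,"y":0,"z":0,"ax":0,"ay":0,"az":0}]'
python3 - <<'E'
from h import *
c,im=snap("wrist","w5");s,js=snap("scene","s5")
st=arm.read_state();print(st["position"],c["t"])
h=cv2.cvtColor(im,cv2.COLOR_RGB2HSV);m=cv2.inRange(h,(0,120,60),(8,255,255));m[:,380:]=0
q=max(cv2.findContours(m,0,1)[0],key=cv2.contourArea)[:,0]
P=np.array([onz(c,u,v,117)[:2] for u,v in q],np.float32);print(cv2.minAreaRect(P))
for a in (1.2,1.3,1.4,1.5,1.6,1.75): print(a,proj(s,[698.5-154*np.cos(a),28+75,122.5+154*np.sin(a)]).round(),proj(s,[698.5-154*np.cos(a),28-75,122.5+154*np.sin(a)]).round())
b=np.hstack([cv2.resize(im,(400,300)),cv2.resize(js[90:270,180:420],(400,300))])[:,:,::-1];cv2.imwrite("pics/b5.png",b)
E
```

```text
clock: 17.4
position: [619.5, 29.5, 380.8]
ee_rot: [0.001, 1.0, 0.0, 0.001]
contact_force: [0.0, -0.2, 0.4]
gripper_width: 64.0
grasp_force: 0.0
[619.91616014  29.50381    379.91107592] [553.4065019   29.3470982  523.28809772]
((617.2872314453125, 24.741641998291016), (38.59892654418945, 15.014425277709961), 0.008371335454285145)
1.2 [293. 180.] [242. 207.]
1.3 [296. 183.] [245. 210.]
1.4 [300. 186.] [249. 214.]
1.5 [304. 190.] [252. 219.]
1.6 [308. 195.] [256. 223.]
1.75 [313. 202.] [261. 232.]
```

View pics/b5.png

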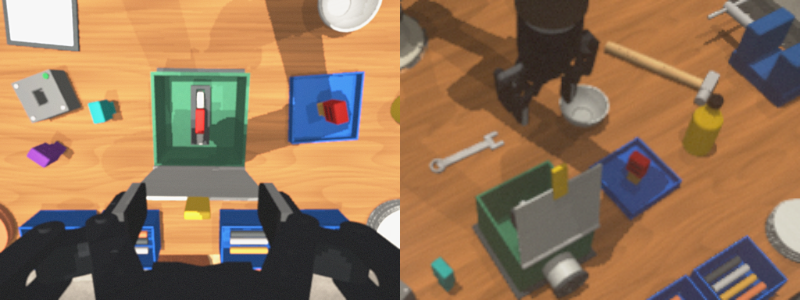

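The left half (wrist) shows the open unit with the red plate tab at full-res (256,155) and the flap standing; the right half (scene) shows the flap nearly upright (about 1.45 rad). Good; descend part way and re-measure.

```bash
python3 -m handwheel '[{"x":-0.02,"y":-0.006,"z":-0.1,"ax":0,"ay":0,"az":0},{"x":0,"y":0,"z":-0.16,"ax":0,"ay":0,"az":0},{"x":0,"y":0,"z":-0.16,"ax":0,"ay":0,"az":0},{"x":0,"y":0,"z":-0.16,"ax":0,"ay":0,"az":0},{"x":0,"y":0,"z":-0.12,"ax":0,"ay":0,"az":0},{"x":0,"y":0,"z":-0.08,"ax":0,"ay":0,"az":0},{"x":0,"y":0,"z":0,"ax":0,"ay":0,"az":0},{"x":0,"y":0,"z":0,"ax":0,"ay":0,"az":0}]'
python3 - <<'E'
from h import *
c,im=snap("wrist","w6")
st=arm.read_state();print(st["position"],c["t"])
h=cv2.cvtColor(im,cv2.COLOR_RGB2HSV);m=cv2.inRange(h,(0,120,60),(8,255,255));m[:,380:]=0
q=max(cv2.findContours(m,0,1)[0],key=cv2.contourArea)[:,0];print(q.min(0),q.max(0))
P=np.array([onz(c,u,v,117)[:2] for u,v in q],np.float32);print(cv2.minAreaRect(P))
E
```

```text
clock: 18.3
position: [616.1, 28.2, 224.3]
ee_rot: [0.001, 1.0, -0.0, -0.0]
contact_force: [0.0, -0.1, 0.0]
gripper_width: 64.0
grasp_force: 0.0
[616.38196094  28.28565546 225.12182981] [550.1800603   28.16386782 366.85074657]
[247 162] [265 214]
((615.8116455078125, 25.784385681152344), (13.969717025756836, 42.13054275512695), 89.4762954711914)
```

```bash
python3 -m handwheel '[{"x":0,"y":-0.007,"z":-0.12,"ax":0,"ay":0,"az":0},{"x":0,"y":0,"z":-0.12,"ax":0,"ay":0,"az":0},{"x":0,"y":0,"z":-0.12,"ax":0,"ay":0,"az":0},{"x":0,"y":0,"z":-0.12,"ax":0,"ay":0,"az":0},{"x":0,"y":0,"z":-0.1,"ax":0,"ay":0,"az":0},{"x":0,"y":0,"z":-0.07,"ax":0,"ay":0,"az":0},{"x":0,"y":0,"z":-0.04,"ax":0,"ay":0,"az":0},{"x":0,"y":0,"z":0,"ax":0,"ay":0,"az":0}]'
python3 -m handwheel '[{"x":0,"y":0,"z":0,"ax":0,"ay":0,"az":0},{"x":0,"y":0,"z":0,"ax":0,"ay":0,"az":0},{"x":0,"y":0,"z":0,"ax":0,"ay":0,"az":0},{"x":0,"y":0,"z":0,"ax":0,"ay":0,"az":0},{"x":0,"y":0,"z":0,"ax":0,"ay":0,"az":0},{"x":0,"y":0,"z":0,"ax":0,"ay":0,"az":0},{"x":0,"y":0,"z":0,"ax":0,"ay":0,"az":0},{"x":0,"y":0,"z":0,"ax":0,"ay":0,"az":0}]' -1
```

```text
clock: 19.15
position: [615.4, 26.8, 86.0]
ee_rot: [0.001, 1.0, -0.0, -0.0]
contact_force: [-0.2, 0.1, 0.2]
gripper_width: 63.9
grasp_force: 0.0
clock: 19.95
position: [615.9, 26.9, 87.3]
ee_rot: [0.001, 1.0, 0.0, 0.001]
contact_force: [-0.4, -0.1, 6.4]
gripper_width: 12.7
grasp_force: 59.9
```

```bash
python3 -m handwheel '[{"x":0,"y":0,"z":0.02,"ax":0,"ay":0,"az":0},{"x":0,"y":0,"z":0.03,"ax":0,"ay":0,"az":0},{"x":0,"y":0,"z":0.04,"ax":0,"ay":0,"az":0},{"x":0,"y":0,"z":0.05,"ax":0,"ay":0,"az":0},{"x":0,"y":0,"z":0.06,"ax":0,"ay":0,"az":0},{"x":0,"y":0,"z":0.06,"ax":0,"ay":0,"az":0},{"x":0,"y":0,"z":0.06,"ax":0,"ay":0,"az":0},{"x":0,"y":0,"z":0.06,"ax":0,"ay":0,"az":0}]'
python3 -m handwheel '[{"x":0,"y":0,"z":0.08,"ax":0,"ay":0,"az":0},{"x":0,"y":0,"z":0.1,"ax":0,"ay":0,"az":0},{"x":0,"y":0,"z":0.12,"ax":0,"ay":0,"az":0},{"x":0,"y":0,"z":0.12,"ax":0,"ay":0,"az":0},{"x":0,"y":0,"z":0.1,"ax":0,"ay":0,"az":0},{"x":0,"y":0,"z":0.06,"ax":0,"ay":0,"az":0},{"x":0,"y":0,"z":0,"ax":0,"ay":0,"az":0},{"x":0,"y":0,"z":0,"ax":0,"ay":0,"az":0}]'
```

```text
clock: 20.75
position: [615.4, 26.9, 163.7]
ee_rot: [0.001, 1.0, 0.0, 0.0]
contact_force: [-0.2, 0.2, -0.4]
gripper_width: 13.0
grasp_force: 59.3
clock: 21.55
position: [614.8, 26.9, 277.6]
ee_rot: [0.001, 1.0, 0.0, -0.001]
contact_force: [0.2, -0.0, -2.4]
gripper_width: 13.1
grasp_force: 59.3
```

```bash
python3 -m handwheel '[{"x":-0.04,"y":-0.06,"z":0,"ax":0,"ay":0,"az":0},{"x":-0.08,"y":-0.12,"z":0,"ax":0,"ay":0,"az":0},{"x":-0.1,"y":-0.15,"z":0,"ax":0,"ay":0,"az":0},{"x":-0.1,"y":-0.15,"z":0,"ax":0,"ay":0,"az":0},{"x":-0.1,"y":-0.15,"z":0,"ax":0,"ay":0,"az":0},{"x":-0.1,"y":-0.15,"z":0,"ax":0,"ay":0,"az":0},{"x":-0.1,"y":-0.15,"z":0,"ax":0,"ay":0,"az":0},{"x":-0.1,"y":-0.15,"z":0,"ax":0,"ay":0,"az":0}]'
python3 -m handwheel '[{"x":-0.1,"y":-0.15,"z":0,"ax":0,"ay":0,"az":0},{"x":-0.07,"y":-0.12,"z":0,"ax":0,"ay":0,"az":0},{"x":-0.04,"y":-0.08,"z":-0.03,"ax":0,"ay":0,"az":0},{"x":0,"y":0,"z":-0.1,"ax":0,"ay":0,"az":0},{"x":0,"y":0,"z":-0.12,"ax":0,"ay":0,"az":0},{"x":0,"y":0,"z":-0.12,"ax":0,"ay":0,"az":0},{"x":0,"y":0,"z":-0.09,"ax":0,"ay":0,"az":0},{"x":0,"y":0,"z":-0.03,"ax":0,"ay":0,"az":0}]'
python3 -m handwheel '[{"x":0,"y":0,"z":0,"ax":0,"ay":0,"az":0},{"x":0,"y":0,"z":0,"ax":0,"ay":0,"az":0},{"x":0,"y":0,"z":0,"ax":0,"ay":0,"az":0},{"x":0,"y":0,"z":0,"ax":0,"ay":0,"az":0},{"x":0,"y":0,"z":0,"ax":0,"ay":0,"az":0},{"x":0,"y":0,"z":0,"ax":0,"ay":0,"az":0},{"x":0,"y":0,"z":0,"ax":0,"ay":0,"az":0},{"x":0,"y":0,"z":0,"ax":0,"ay":0,"az":0}]'
python3 - <<'E'
from h import *
c,im=snap("wrist","w7");s,js=snap("scene","s7")
b=np.hstack([cv2.resize(im,(400,300)),cv2.resize(js[120:330,80:360],(400,300))])[:,:,::-1];cv2.imwrite("pics/b7.png",b)
E
```

```text
clock: 22.35
position: [469.0, -190.5, 277.3]
ee_rot: [0.001, 1.0, 0.0, -0.001]
contact_force: [0.1, -0.6, -1.3]
gripper_width: 12.9
grasp_force: 59.2
clock: 23.15
position: [426.6, -258.8, 177.4]
ee_rot: [0.001, 1.0, 0.001, -0.003]
contact_force: [-0.9, -0.2, -1.0]
gripper_width: 13.0
grasp_force: 59.1
clock: 23.95
position: [429.4, -259.1, 180.4]
ee_rot: [0.001, 1.0, 0.0, 0.0]
contact_force: [0.5, 0.3, -1.6]
gripper_width: 12.7
grasp_force: 59.1
```

View pics/b7.png

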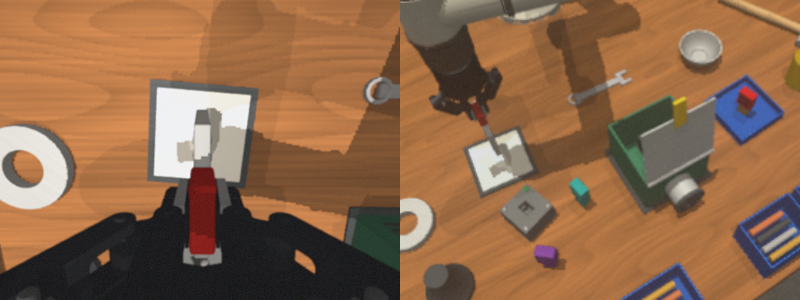

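The left half shows the plate held by its red tab (203,210) over the white panel. The right half shows it upright above the panel, with the flap standing open and the red plug in the tray at (747,98). Handing in.

```bash
python3 -c "from bench import arm; print(arm.job_done())"
```

```text
the job is handed in; nothing more can be done
None
```

I handed the job in at about 24 s, with the plug released in the blue tray, the flap standing open at about 1.45 rad (pinch slipped off the tab just short of upright), and the plate held upright over the middle of the light panel with its foot about 100 mm above the table; no verdict came back.

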